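# Cap the enamel dabba

### The job

Put the terracotta moisture disc into the blue dabba, then close the dabba with its steel screw cap. Rest the cap level on top of the neck's threads, clockwise of a thread start so that it has not caught yet; back it off anticlockwise until it drops into the thread start, then run it in clockwise until it is fully home, never letting it go crooked. Let go of everything, and do not disturb the pepper mill, mug, spice jar, spoon or spatula.

Things in the scene. Friction and masses are not known exactly. Their poses are not given: they have to be found in the camera images.
- dabba: Squat blue enamel tin stuck to the ledge by a suction foot: it neither moves nor turns. Origin at the centre of its underside, z up. Blue body 110 mm across, 70 mm high; on it a white threaded neck, 72 mm across (82 mm over the threads), with a right-hand thread of three equal starts at 0, 120 and 240 degrees about z from its +x, each marked by a white tick on the blue shoulder, visible beyond the cap.
- dabba_mouth (a point): Centre of the dabba's rim, on its axis, 100 mm above its underside. The neck's outside tapers to 66 mm at the rim, which centres the cap; the mouth is about 56 mm wide; the inner floor lies 50 mm below the rim.
- thread_start (a point): One of the three thread starts (the others at +-120 degrees), on the dabba's +x side: a gap, open from above, into which a cap lug drops when it is within 8 degrees of the tick. A wall stops it from turning further anticlockwise there. From the start a roofed channel descends clockwise (seen from above) by 6 mm over 89 degrees.
- thread_flat (a point): Middle of the flat on top of the thread, 48 degrees clockwise of thread_start. The cap rests level on it, not caught, while its lugs are 8 to 88 degrees clockwise of a start. At 89 to 112 degrees clockwise is a tooth 4 mm higher, so that a cap on the flat can only be turned back, anticlockwise, into the start.
- thread_stop (a point): Hard stop at the lower end of the channel, 98 degrees clockwise of thread_start: the cap is fully home when its lug (half-width 9 degrees) meets it, 89 degrees clockwise of the start.
- cap_center (a point): Loose steel screw cap, about 160 g, standing skirt down: a disc 92 mm across, 34 mm high, with a black bar on top. This point is on its axis, 31 mm above the skirt's edge; z up, x along the bar. Its height above the dabba's underside: 118 to 119 mm resting on the flat, 122 to 123 mm on the teeth, about 109 mm dropped into the start, 103 mm fully home. Radial play on the neck about 1.5 mm.
- cap_bar (a point): Centre of the cap's black bar grip, 17 mm above cap_center: 60 mm long (along the cap's x), 16 mm wide, 28 mm high; it stands on the cap's flat top, 34 mm above the skirt's edge. Held tightly the cap cannot drop; with the fingers a few mm loose beside the bar they still turn it and it drops by its own weight.
- cap_lug (a point): Underside of one of the cap's three inner lugs, 8 mm above the skirt's edge, on the cap's +x side (at one end of the bar); the others at +-120 degrees. Red ticks on the cap's top mark all three.
- disc_center (a point): Terracotta moisture disc, a loose upright cylinder 30 mm in diameter and 28 mm high standing on the ledge; this point is its centre, 14 mm above its underside. It may be let fall into the dabba from the mouth.
- mill_center (a point): Glass and steel pepper mill, bystander, 54 mm across, 157 mm high; centre of it, 78 mm up.
- mug: White mug, bystander, 76 mm across, 85 mm high; origin under its centre.
- spice_jar: Amber glass jar with green lid, bystander, 52 mm across, 100 mm high; origin under its centre.
- spoon: Steel spoon lying near the robot, bystander, 150 mm long along its x.
- spatula: Wooden spatula lying on the ledge at the robot's right, bystander, some 270 mm long along its x.

How it is judged:
By the outcome, as a careful person would: the job done as asked, in the order asked, and still so for the second after the job is handed in, with the robot touching nothing.
It also fails if it takes over 58 s, if anything falls off the work surface, if the arm or the gripper's body presses on something with over 40 N, if the wrist force passes 120 N, or if a joint passes its speed limit or range.

### The arm

A 7-joint arm with a two-finger parallel gripper is mounted at the origin on the work surface. World frame = base frame: x ahead of the robot, y to its left, z up, the work surface at z = 0. Lengths are in mm, angles in rad, forces in N, time in s.
With the tool pointing down it reaches from about 350 to 775 mm from the base axis. Payload 3.1 kg.
Tool frame: the origin (TCP) lies at the very end of the fingers, on their centre line; the grasp point (between the pads) lies 19 mm behind it; z points along the fingers, y is the line along which they close (so a half turn about z gives the same grasp; the last joint's range is limited). The gripper opens to 85 mm and grips with 20 to 120 N. Pads are 22 mm wide; open, the fingers measure 114 mm over their backs; the gripper's body (76 mm by 85 mm) begins 54 mm behind the grasp point. The pads swing forward as they close: fully open they stand 13 mm farther back than shut.
Start: joints at [-0.042, 0.311, 0.014, 1.512, -0.004, 1.319, -0.027], TCP at [550.016, 0.032, 231.304] pointing down, gripper open.
Joint ranges: [-2.7, 2.7], [-0.3, 1.91], [-1.27, 1.3], [0.12, 2.57], [-1.44, 4.58], [0.2, 2.03], [-3.05, 3.05]. Speed limits (rad/s): [2.79, 2.79, 3.14, 3.14, 3.14, 3.14, 3.14].

### API

Orientations are given as [roll, pitch, yaw] about the fixed x, y, z axes, in that order (R = Rz(yaw) Ry(pitch) Rx(roll)).
In Python, from cell import * gives the robot as it stands. The module is installed in compiled form; this text tells all that it offers.
- The arm moves only by the tool carry_out, never from a script. Its arguments are lists of equal length, an entry for each row: "delta_pos": the shift along the world's x, y, z in units of 0.25 m (1.0 is 0.25 m), a list of three; "rotation": the turn, a rotation vector about the world's x, y, z in units of 360 degrees (1.0 is 360 degrees), a list of three. In form: {"delta_pos": [[dx, dy, dz], ...], "rotation": [[ax, ay, az], ...]}. A call has 1 to 8 rows; each row is the pose to reach, as a shift and turn from the pose commanded when the call began, turning the shorter way round; what a row does not reach only later rows make up. A row lasts 1/10 s, in which the tool goes at most 50 mm and 8.59 degrees, less where a joint would pass 70% of its speed; a pose out of reach is approached as far as the arm can. A call with a number of a shift or a turn outside -1 to 1 is refused whole. A call with a gripper value outside its range is refused whole. "fingers" is the opening, from -1 (shut) to 1 (fully open), set as the call begins (left out, the last holds). The fingers move at their own pace and stop on an object; the grip force is fixed at half the most. Time passes only in rows, so rows that repeat a pose let the fingers close. It gives the time, the measured TCP pose, the force, the opening and the grip force at its end, in the units of the state.
- get_obs(): the state, without advancing time (a new reading comes with each control period).
- camera(name): name is "scene" or "side" or "wrist"; returns a dict with "color" (480x640x3 uint8, blue, green, red), "K" (3x3 intrinsics, pixels), "rvec" (rotation vector, rad) and "tvec" (3), from world to camera coordinates, as OpenCV has them. Camera axes: x right, y down, z forward; pixel columns grow to the right and rows downward; lengths in mm; the calibration is good to about 2 mm. A picture is of the moment at which its call begins. There is no depth.
- job_done(): hands the job in; it is judged then, once.
The state is a dict: "time_s": time; "joint_positions": joint angles; "joint_vel": joint speeds; "tau": joint torques, N m; "ee_pos": TCP position; "tcp_rot": TCP orientation; "contact_force": force on the tool from outside, world axes, zero at the start; "moment": the same for the moment, N m; "gripper_width": finger opening in mm; "grip_force": force on a finger pad.
Only numpy, scipy, OpenCV 4.12 (cv2) and the standard library are available. Lean on these libraries where they do the work, as an engineer would, in place of code of your own. Each camera call takes 0.05 s, during which the arm holds its last target. There are 200 camera calls.

## Working session

There is one attempt and no reset: what is moved stays moved. The work goes in short steps, Python scripts to look and compute and a tool call to move; the robot and the scene stay as the last step left them, time stands still between calls to the robot, and variables do not carry over. Pictures are saved under pics/ and viewed, at most 10 in all, crops included, and the job is handed in when it is done.

Besides the shell and the picture viewer there is one more tool, called after ">>>" as name(argument=value, ...) on one line, values as JSON. carry_out: Moves the arm, as the interface text tells. Its arguments: {"type":"object","properties":{"delta_pos":{"type":"array"},"rotation":{"type":"array"},"fingers":{"type":"number"}},"required":["delta_pos","rotation"]}

```bash
mkdir -p pics
python3 - <<'E'
from cell import *
import cv2
o=get_obs();print({k:o[k] for k in('time_s','ee_pos','tcp_rot','gripper_width')})
for n in("scene","side"):
    c=camera(n);cv2.imwrite(f"pics/{n}0.png",c["color"]);print(n,c["K"].tolist(),c["rvec"],c["tvec"])
E
```

```text
{'time_s': 0.0, 'ee_pos': array([5.49277080e+02, 2.23963808e-02, 2.30202768e+02]), 'tcp_rot': array([-3.13925830e+00,  1.06179960e-04,  1.57087042e+00]), 'gripper_width': 85.50330365262388}
scene [[495.44713619840303, 0.0, 314.39628709669086], [0.0, 495.44713619840303, 246.51464814853804], [0.0, 0.0, 1.0]] [ 1.86622826  1.47846383 -0.70973016] [-147.72911697 -316.90778853 1592.23860741]
side [[482.8382957390746, 0.0, 319.50462750682823], [0.0, 482.8382957390746, 244.07325369543872], [0.0, 0.0, 1.0]] [ 0.83970095 -2.62837923  1.01430475] [ 493.02989816  314.01265539 1066.26233673]
```

View pics/scene0.png

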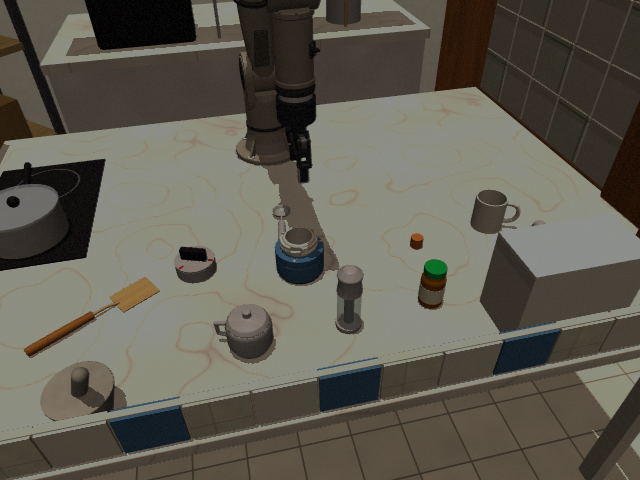

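View pics/side0.png

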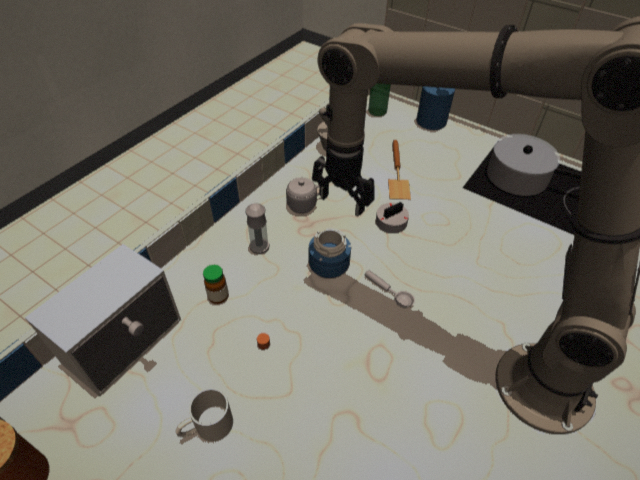

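The scene picture shows the disc at (417,241), the cap bar at (194,254) and the dabba's rim at about (299,238). In the side picture they are at (263,341), (396,210) and (330,241). Next I triangulate them.

```bash
cat > h.py <<'E'
import numpy as np, cv2
from cell import *
def ray(c,uv):
    R=cv2.Rodrigues(np.array(c["rvec"],float))[0];t=np.array(c["tvec"],float).ravel()
    d=R.T@np.linalg.solve(c["K"],[uv[0],uv[1],1.]); return -R.T@t,d/np.linalg.norm(d)
def onz(c,uv,z):
    o,d=ray(c,uv);return o+d*(z-o[2])/d[2]
def tri(*cu):
    A=0;b=0
    rs=[ray(c,u) for c,u in cu]
    for o,d in rs:
        P=np.eye(3)-np.outer(d,d);A=A+P;b=b+P@o
    x=np.linalg.solve(A,b);return x,[np.linalg.norm(np.cross(x-o,d)) for o,d in rs]
def proj(c,p):
    return cv2.projectPoints(np.array(p,float).reshape(-1,1,3),np.array(c["rvec"],float),np.array(c["tvec"],float),np.array(c["K"],float),None)[0].reshape(-1,2)
E
python3 - <<'E'
from h import *
np.set_printoptions(precision=1,suppress=True)
s=camera("scene");d=camera("side")
for n,a,b in(("disc",(417,241),(263,341)),("bar",(194,254),(396,210)),("rim",(299,238),(330,241)),("mill top",(350,272),(256,210)),("jar top",(435,268),(213,272)),("mug",(489,198),(209,405)),("teapot knob",(247,314),(301,182))):
    print(n,*tri((s,a),(d,b)))
w=camera("wrist");cv2.imwrite("pics/w0.png",w["color"])
o=w;print(ray(w,(320,240)))
E
```

```text
disc [569.  277.6  12.6] [np.float64(1.2930657979484286), np.float64(1.2930657979484494)]
bar [ 519.5 -251.5   43.8] [np.float64(4.487189787672705), np.float64(4.487189787672905)]
rim [581.5 -12.9  89.7] [np.float64(0.6254248282756133), np.float64(0.6254248282756268)]
mill top [767.5  49.9 141.9] [np.float64(0.9585355920456657), np.float64(0.9585355920456125)]
jar top [748.9 235.7  93.9] [np.float64(0.87558598189994), np.float64(0.8755859818998041)]
mug [532.8 474.3  80. ] [np.float64(1.7361755922418702), np.float64(1.7361755922418578)]
teapot knob [ 777.  -152.3   88.6] [np.float64(1.3240851623325811), np.float64(1.3240851623324335)]
(array([550.5,  75.6, 374. ]), array([ 0. , -0.3, -1. ]))
```

>>> carry_out(delta_pos=[[0.02,0.2,-0.04],[0.04,0.4,-0.08],[0.06,0.6,-0.16],[0.08,0.8,-0.24],[0.08,0.96,-0.32],[0.08,0.96,-0.32]], rotation=[[0,0,0],[0,0,0],[0,0,0],[0,0,0],[0,0,0],[0,0,0]], fingers=1)

```text
time_s: 0.85
ee_pos: [565.1, 249.3, 147.4]
tcp_rot: [-3.133, -0.004, 1.583]
contact_force: [-1.4, -0.3, -0.1]
gripper_width: 85.5
grip_force: 0.0
```

Run:
```python
from h import *
np.set_printoptions(precision=1,suppress=True)
o=get_obs();print(o['time_s'],o['ee_pos'],o['tcp_rot'])
w=camera("wrist");cv2.imwrite("pics/w1.png",w["color"])
hsv=cv2.cvtColor(w["color"],cv2.COLOR_BGR2HSV)
m=cv2.inRange(hsv,(3,140,70),(18,255,255));n,l,st,ce=cv2.connectedComponentsWithStats(m)
for i in np.argsort(-st[1:,4])[:3]+1: print(st[i],ce[i],onz(w,ce[i],14))
```

```text
0.85 [565.1 249.3 147.4] [-3.1 -0.   1.6]
[328 204   4   7   9] [329.9 206.8] [573.1 266.2  14. ]
[309 193   5   3   6] [311.2 194.2] [559.4 275.3  14. ]
[341 189   2   3   3] [341.7 190. ] [581.2 278.6  14. ]
```

View pics/w1.png

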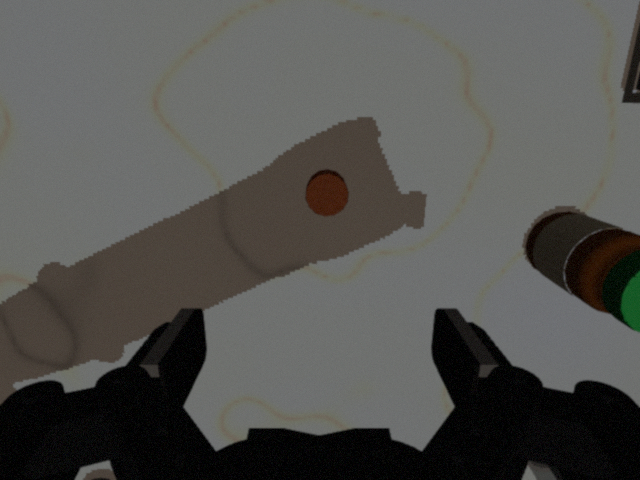

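Run:
```python
from h import *
np.set_printoptions(precision=1,suppress=True)
o=get_obs();print(o['time_s'],o['ee_pos'],o['tcp_rot'],o['joint_vel'])
w=camera("wrist")
hsv=cv2.cvtColor(w["color"],cv2.COLOR_BGR2HSV);print(hsv[170:215:8,325])
```

```text
0.9 [566.5 246.1 148.3] [-3.1 -0.   1.6] [ 0.1 -0.   0.1 -0.   0.   0.   0. ]
[[ 10 228  66]
 [ 10 206  63]
 [  9 191  68]
 [  8 182  66]
 [ 11 200  65]
 [ 10 166  63]]
```

The wrist picture shows the disc's top ellipse at about (327,194), midway between the fingers at columns 180 and 460.

Run:
```python
from h import *
np.set_printoptions(precision=1,suppress=True)
w=camera("wrist");o=get_obs();print(o['time_s'],o['ee_pos'],o['tcp_rot'])
hsv=cv2.cvtColor(w["color"],cv2.COLOR_BGR2HSV)
m=cv2.inRange(hsv,(3,130,50),(18,255,255));m[:, 450:]=0;n,l,st,ce=cv2.connectedComponentsWithStats(m)
i=np.argmax(st[1:,4])+1; print(st[i],ce[i],onz(w,ce[i],20))
```

```text
1.0 [569.8 239.7 150.8] [-3.1  0.   1.6]
[ 300  162   43   43 1391] [320.7 183. ] [570.3 276.4  20. ]
```

>>> carry_out(delta_pos=[[0,0.148,-0.15],[0,0.148,-0.33],[0,0.148,-0.5],[0,0.148,-0.583],[0,0.148,-0.583],[0,0.148,-0.583]], rotation=[[0,0,0],[0,0,0],[0,0,0],[0,0,0],[0,0,0],[0,0,0]], fingers=0)

```text
time_s: 1.6
ee_pos: [571.9, 275.2, 6.9]
tcp_rot: [3.139, 0.0, 1.568]
contact_force: [1.1, 0.6, 1.3]
gripper_width: 42.7
grip_force: 0.0
```

>>> carry_out(delta_pos=[[0,0,0],[0,0,0],[0,0,0],[0,0,0],[0,0,0]], rotation=[[0,0,0],[0,0,0],[0,0,0],[0,0,0],[0,0,0]], fingers=-1)

```text
time_s: 2.1
ee_pos: [572.7, 277.2, 8.8]
tcp_rot: [3.136, -0.002, 1.57]
contact_force: [0.0, -1.5, 6.7]
gripper_width: 27.8
grip_force: 59.6
```

>>> carry_out(delta_pos=[[0,0,0.15],[0,0,0.34],[0,-0.12,0.5],[0.02,-0.3,0.64],[0.04,-0.5,0.66],[0.04,-0.7,0.66],[0.04,-0.9,0.66]], rotation=[[0,0,0],[0,0,0],[0,0,0],[0,0,0],[0,0,0],[0,0,0],[0,0,0]])

```text
time_s: 2.8
ee_pos: [580.7, 57.1, 172.5]
tcp_rot: [3.138, -0.0, 1.572]
contact_force: [1.5, -0.1, -1.0]
gripper_width: 27.9
grip_force: 59.3
```

>>> carry_out(delta_pos=[[0,-0.15,0],[0,-0.26,0],[0,-0.26,0],[0,-0.26,0],[0,-0.26,0]], rotation=[[0,0,0],[0,0,0],[0,0,0],[0,0,0],[0,0,0]])

```text
time_s: 3.3
ee_pos: [580.1, -4.0, 170.9]
tcp_rot: [3.141, -0.002, 1.574]
contact_force: [-0.3, 0.3, -0.9]
gripper_width: 27.8
grip_force: 59.3
```

Run:
```python
from h import *
o=get_obs();print(o['time_s'],o['ee_pos'],o['tcp_rot'])
w=camera("wrist");cv2.imwrite("pics/w2.png",w["color"])
c=[("scene",260,200),("side",270,190)]
ims=[]
for n,x,y in c:
    k=camera(n)["color"];ims.append(cv2.resize(k[y:y+100,x:x+120],None,fx=3,fy=3,interpolation=cv2.INTER_CUBIC))
a=np.hstack(ims);b=cv2.resize(w["color"],(384,288))
cv=np.zeros((590,720,3),np.uint8);cv[:300]=a;cv[300:588,:384]=b
cv2.imwrite("pics/m2.png",np.clip(cv*1.5,0,255).astype(np.uint8))
```

```text
3.3 [580.12205888  -3.95677276 170.93591785] [ 3.14089365e+00 -1.73176038e-03  1.57366528e+00]
```

View pics/m2.png

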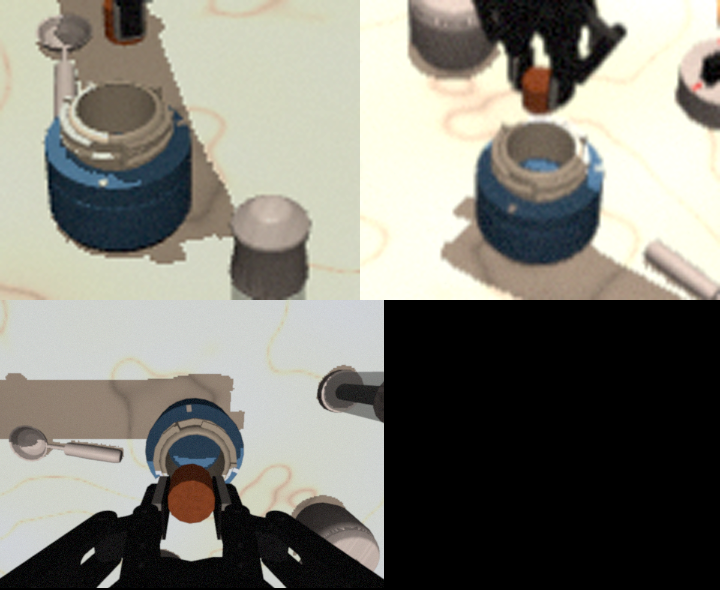

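The mouth's ellipse centre is at scene (299.3,235.4) and side (330.3,238.3). White shoulder ticks show at scene (294.3,261), side (320.7,259.7) and wrist (315,180). The disc is held and hangs about 15 mm from the mouth's axis.

Run:
```python
from h import *
np.set_printoptions(precision=1,suppress=True)
s=camera("scene");d=camera("side");w=camera("wrist")
print(tri((s,(299.3,235.4)),(d,(330.3,238.3))),onz(s,(299.3,235.4),100),onz(d,(330.3,238.3),100))
# wrist: blue body outline ellipse -> shoulder circle
hsv=cv2.cvtColor(w["color"],cv2.COLOR_BGR2HSV)
m=cv2.inRange(hsv,(95,110,20),(125,255,255));ys,xs=np.nonzero(m);print(xs.min(),xs.max(),ys.min(),ys.max())
for n,c,uv in(("s",s,(294.3,261)),("d",d,(320.7,259.7)),("w",w,(315,180))):
    p=onz(c,uv,70);print(n,p)
cv2.imwrite("pics/w2c.png",cv2.resize(w["color"][150:330,220:420],None,fx=3.3,fy=3.3))
cv2.imwrite("pics/s2.png",s["color"])
cv2.imwrite("pics/d2.png",d["color"])
```

```text
(array([582.2, -13. ,  98.4]), [np.float64(1.7712293863991746), np.float64(1.7712293863991178)]) [585.8 -12.1 100. ] [580.9 -13.7 100. ]
62 472 163 478
s [632.6 -33.7  70. ]
d [574.2  37.2  70. ]
w [578.7  35.5  70. ]
```

View pics/w2c.png

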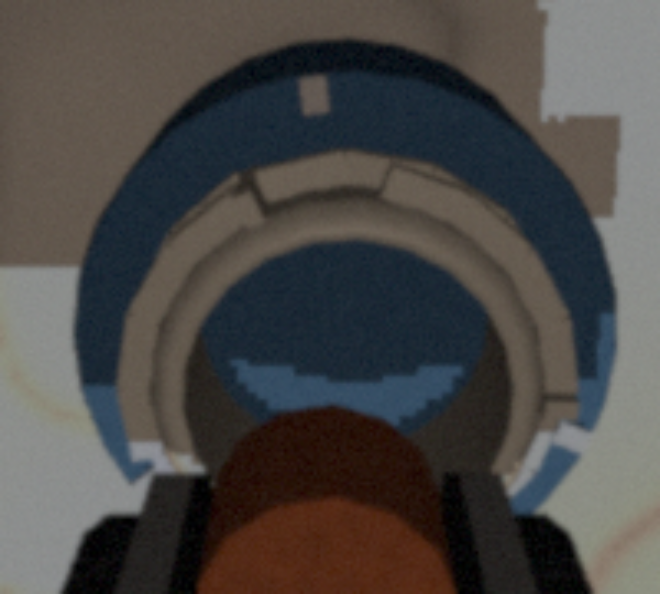

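The crop shows all three ticks: full-image (315.5,178.8), (393.6,282.4) and (264,288.5). They give me both the centre and the thread phase.

Run:
```python
from h import *
np.set_printoptions(precision=1,suppress=True)
w=camera("wrist");o=get_obs();print(o['ee_pos'])
P=np.array([onz(w,u,70)[:2] for u in((315.5,178.8),(393.6,282.4),(264,288.5))]);s=onz(camera("scene"),(294.3,261),70)[:2]
print(P);c=P.mean(0);print(c)
for C in(c,np.array([582.5,-13])):
  for p in list(P)+[s]:print(np.hypot(*(p-C)),np.degrees(np.arctan2(*(p-C)[::-1])))
c=onz(w,(325.5,150+345/3.3),100);print(c)
```

```text
[580.   -5.6 170.5]
[[579.   35.8]
 [632.2 -34.2]
 [543.9 -39. ]]
[585.  -12.5]
48.66587711355406 97.08919063000413
51.91210090502698 -24.80347819971324
48.92590852776993 -147.1822040390264
52.13123110738018 -24.03794139119318
48.9588674611373 94.07514193947559
54.00105446191292 -23.157265469425266
46.51802880385696 -146.05563574579912
54.23984210463302 -22.428303937553128
[585.1  -3.9 100. ]
```

>>> carry_out(delta_pos=[[0.016,0,-0.08],[0.016,0,-0.18],[0.016,0,-0.232],[0.016,0,-0.232],[0.016,0,-0.232],[0.016,0,-0.232]], rotation=[[0,0,0],[0,0,0],[0,0,0],[0,0,0],[0,0,0],[0,0,0]])

```text
time_s: 4.3
ee_pos: [585.1, -6.4, 113.9]
tcp_rot: [3.139, 0.0, 1.571]
contact_force: [0.7, -0.2, -0.7]
gripper_width: 27.8
grip_force: 59.3
```

>>> carry_out(delta_pos=[[0,0,0],[0,0,0],[0,0,0],[0,0,0.1],[0,0,0.28],[0,0,0.4]], rotation=[[0,0,0],[0,0,0],[0,0,0],[0,0,0],[0,0,0],[0,0,0]], fingers=0.2)

```text
time_s: 4.9
ee_pos: [584.8, -6.3, 215.3]
tcp_rot: [3.139, -0.0, 1.571]
contact_force: [1.2, 0.7, 0.8]
gripper_width: 51.5
grip_force: 0.0
```

Run:
```python
from h import *
np.set_printoptions(precision=1,suppress=True)
o=get_obs();print(o['time_s'],o['ee_pos'],o['tcp_rot'])
w=camera("wrist");s=camera("scene")
a=cv2.resize(s["color"][235:290,160:230],None,fx=5,fy=5,interpolation=cv2.INTER_CUBIC)
d=camera("side");b=cv2.resize(d["color"][190:245,360:430],None,fx=5,fy=5,interpolation=cv2.INTER_CUBIC)
c=cv2.resize(w["color"],(400,300))
cv=np.zeros((580,700,3),np.uint8);cv[:275,:350]=a;cv[:275,350:]=b;cv[275:575,:400]=c
cv2.imwrite("pics/m3.png",np.clip(cv*1.7,0,255).astype(np.uint8))
```

```text
4.9 [584.8  -6.3 215.3] [ 3.1 -0.   1.6]
```

View pics/m3.png

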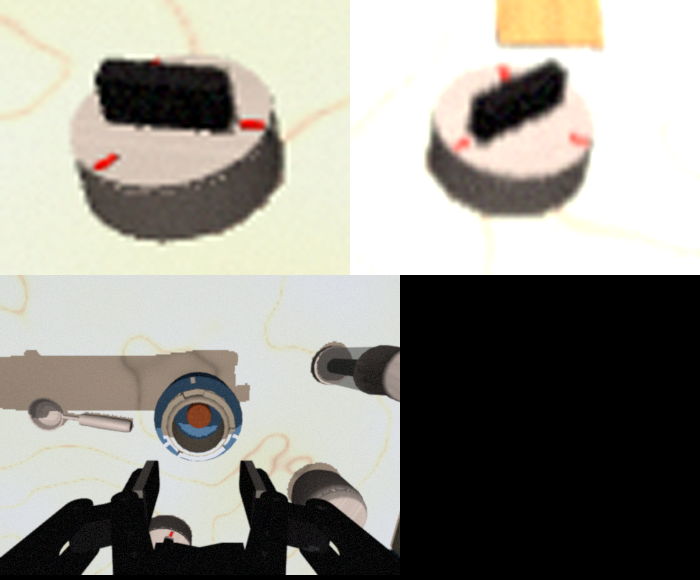

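The disc is inside the dabba. The cap's red ticks are at scene (181,267.4), (210.4,260), (191.4,247.2) and side (390.8,204.6), (382.4,219), (406,217.8); the ticks at (210.4,260) and (382.4,219) are at the bar's end.

Run:
```python
from h import *
np.set_printoptions(precision=1,suppress=True)
s=camera("scene");d=camera("side");o=get_obs();print(o['time_s'],o['ee_pos'],o['joint_positions'])
for c,U in((s,((210.4,260),(191.4,247.2),(181,267.4))),(d,((382.4,219),(406,217.8),(390.8,204.6)))):
    P=np.array([onz(c,u,34)[:2] for u in U]);m=P.mean(0);print(P.ravel(),m)
    for p in P:print(np.hypot(*(p-m)),np.degrees(np.arctan2(*(p-m)[::-1])))
```

```text
5.15 [583.5  -6.3 212. ] [-0.   0.4 -0.   1.4  0.   1.3 -0. ]
[ 543.  -213.3  486.1 -254.2  552.2 -279.5] [ 527.1 -249. ]
39.065305960253966 66.02128346349464
41.2981908599227 -172.74126232692345
39.47583444458061 -50.5348599967179
[ 536.  -212.3  484.3 -255.7  545.9 -277.8] [ 522.1 -248.6]
38.896309488413266 69.01011507805954
38.43126501863701 -169.29641021416649
37.672118939534 -50.7608492156435
```

>>> carry_out(delta_pos=[[-0.03,-0.12,0],[-0.07,-0.28,0],[-0.11,-0.45,-0.05],[-0.15,-0.62,-0.12],[-0.19,-0.79,-0.2],[-0.236,-0.97,-0.25],[-0.236,-0.97,-0.25],[-0.236,-0.97,-0.25]], rotation=[[0,0,-0.01],[0,0,-0.02],[0,0,-0.03],[0,0,-0.04],[0,0,-0.05],[0,0,-0.06],[0,0,-0.06],[0,0,-0.06]], fingers=0.2)

```text
time_s: 5.95
ee_pos: [522.7, -250.1, 147.7]
tcp_rot: [-3.137, 0.0, 1.19]
contact_force: [-0.1, 1.2, -0.2]
gripper_width: 51.2
grip_force: 0.0
```

>>> carry_out(delta_pos=[[0,0,0],[0,0,0]], rotation=[[0,0,0],[0,0,0]])

```text
time_s: 6.15
ee_pos: [525.9, -246.5, 149.9]
tcp_rot: [-3.141, -0.001, 1.198]
contact_force: [-0.1, 0.7, 0.1]
gripper_width: 51.0
grip_force: 0.0
```

Run:
```python
from h import *
np.set_printoptions(precision=2,suppress=True)
w=camera("wrist");o=get_obs();print(o['time_s'],o['ee_pos'],o['tcp_rot'])
cv2.imwrite("pics/w4.png",np.clip(w["color"]*1.7,0,255).astype(np.uint8))
print(proj(w,[[524.5,-249,62],[524.5,-249,34]]))
hsv=cv2.cvtColor(w["color"],cv2.COLOR_BGR2HSV)
m=cv2.inRange(hsv,(0,150,60),(6,255,255))|cv2.inRange(hsv,(172,150,60),(180,255,255))
n,l,st,ce=cv2.connectedComponentsWithStats(m)
for i in range(1,n):
    if st[i,4]>15:print(st[i],ce[i],onz(w,ce[i],34))
```

```text
6.2 [ 525.9  -246.76  150.09] [ 3.14 -0.    1.2 ]
[[316.9  252.37]
 [317.04 239.48]]
[318 176   7  17 114] [320.95 183.79] [ 541.11 -213.73   34.  ]
[267 260  15  12  87] [274.01 265.26] [ 488.97 -255.72   34.  ]
[361 260  15  11  90] [367.87 264.89] [ 551.32 -279.76   34.  ]
```

View pics/w4.png

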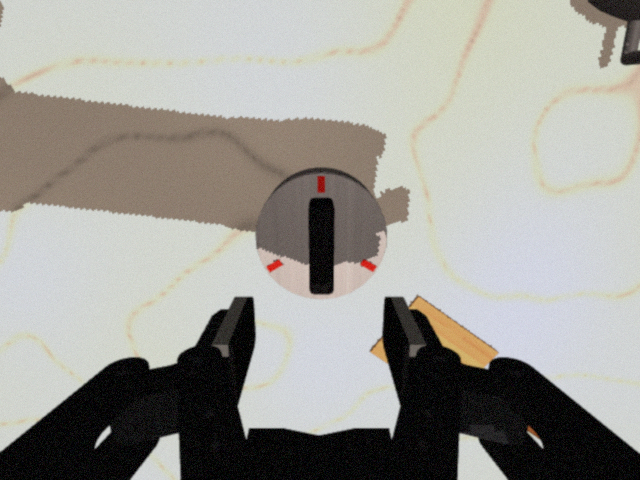

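The wrist picture shows the cap centred at about (321,238), with the bar already parallel to the pads and the ticks where expected (centre 527,-249.7). I descend and grip.

>>> carry_out(delta_pos=[[0.004,-0.01,-0.14],[0.004,-0.01,-0.3],[0.004,-0.01,-0.4],[0.004,-0.01,-0.44],[0.004,-0.01,-0.44],[0.004,-0.01,-0.44]], rotation=[[0,0,0],[0,0,0],[0,0,0],[0,0,0],[0,0,0],[0,0,0]], fingers=0)

```text
time_s: 6.8
ee_pos: [527.4, -251.4, 41.5]
tcp_rot: [3.139, -0.0, 1.195]
contact_force: [0.0, -0.2, -0.1]
gripper_width: 42.7
grip_force: 0.0
```

>>> carry_out(delta_pos=[[0,0,0],[0,0,0],[0,0,0],[0,0,0],[0,0,0],[0,0,0]], rotation=[[0,0,0],[0,0,0],[0,0,0],[0,0,0],[0,0,0],[0,0,0]], fingers=-1)

```text
time_s: 7.4
ee_pos: [527.4, -251.9, 42.0]
tcp_rot: [3.138, 0.0, 1.194]
contact_force: [-1.2, 0.2, 6.7]
gripper_width: 14.7
grip_force: 61.9
```

>>> carry_out(delta_pos=[[0,0,0.1],[0,0,0.25],[0,0,0.42],[0.02,0.08,0.52],[0.05,0.2,0.532],[0.09,0.36,0.532],[0.13,0.52,0.532],[0.17,0.68,0.532]], rotation=[[0,0,0],[0,0,0],[0,0,0],[0,0,0],[0,0,0],[0,0,0],[0,0,0],[0,0,0]])

```text
time_s: 8.2
ee_pos: [568.2, -79.8, 172.8]
tcp_rot: [-3.141, 0.0, 1.193]
contact_force: [0.6, -1.0, -1.8]
gripper_width: 14.6
grip_force: 60.9
```

>>> carry_out(delta_pos=[[0.04,0.15,0],[0.06,0.24,0],[0.06,0.268,0],[0.06,0.268,0],[0.06,0.268,0],[0.06,0.268,0],[0.06,0.268,0]], rotation=[[0,0,0],[0,0,0],[0,0,0],[0,0,0],[0,0,0],[0,0,0],[0,0,0]])

```text
time_s: 8.9
ee_pos: [583.3, -16.7, 173.1]
tcp_rot: [3.141, 0.001, 1.19]
contact_force: [-0.4, 0.4, -2.1]
gripper_width: 14.8
grip_force: 60.9
```

Run:
```python
from h import *
np.set_printoptions(precision=2,suppress=True)
w=camera("wrist");s=camera("scene");d=camera("side");o=get_obs();print(o['time_s'],o['ee_pos'],o['tcp_rot'],o['gripper_width'])
cap=o['ee_pos'][2]-42+34;print(cap)
hsv=cv2.cvtColor(w["color"],cv2.COLOR_BGR2HSV)
m=cv2.inRange(hsv,(0,150,60),(6,255,255))|cv2.inRange(hsv,(172,150,60),(180,255,255))
n,l,st,ce=cv2.connectedComponentsWithStats(m)
for i in range(1,n):
    if st[i,4]>15:print(st[i],ce[i],onz(w,ce[i],cap))
a=[cv2.resize(k["color"][y:y+110,x:x+110],(330,330),interpolation=cv2.INTER_CUBIC) for k,x,y in((s,245,180),(d,275,160))]
cv=np.zeros((600,660,3),np.uint8);cv[:330]=np.hstack(a);cv[330:,:360]=cv2.resize(w["color"],(360,270))
cv2.imwrite("pics/m5.png",np.clip(cv*1.6,0,255).astype(np.uint8))
```

```text
9.05 [583.43 -15.26 173.1 ] [3.14 0.   1.19] 14.814304279125295
165.0959046009827
[312 201  13  27 328] [318.31 213.99] [598.74  20.73 165.1 ]
[383 333  24  19 232] [394.26 342.03] [608.48 -45.8  165.1 ]
[230 334  25  18 235] [242.01 342.41] [545.72 -20.94 165.1 ]
```

View pics/m5.png

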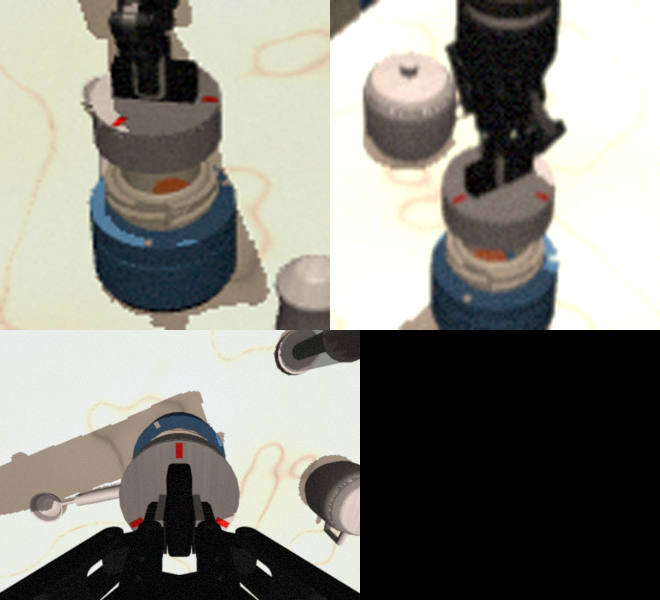

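The wrist view gives the held cap level, centred at (584.3,-15.3) and 2 mm short in y, with its lug at 68 degrees (27 degrees clockwise of the start). The disc is visible inside. Lowering it.

>>> carry_out(delta_pos=[[0,0.008,-0.04],[0,0.008,-0.1],[0,0.008,-0.15],[0,0.008,-0.16],[0,0.008,-0.165],[0,0.008,-0.17],[0,0.008,-0.174],[0,0.008,-0.174]], rotation=[[0,0,0],[0,0,0],[0,0,0],[0,0,0],[0,0,0],[0,0,0],[0,0,0],[0,0,0]])

```text
time_s: 9.85
ee_pos: [584.1, -9.7, 134.1]
tcp_rot: [3.14, -0.004, 1.196]
contact_force: [-7.7, 2.7, 19.0]
gripper_width: 15.0
grip_force: 64.9
```

Run:
```python
from h import *
np.set_printoptions(precision=2,suppress=True)
w=camera("wrist");s=camera("scene");d=camera("side");o=get_obs();print(o['time_s'],o['ee_pos'],o['tcp_rot'],o['contact_force'],o['moment'])
cap=o['ee_pos'][2]-42+34
hsv=cv2.cvtColor(w["color"],cv2.COLOR_BGR2HSV)
m=cv2.inRange(hsv,(0,150,60),(6,255,255))|cv2.inRange(hsv,(172,150,60),(180,255,255))
n,l,st,ce=cv2.connectedComponentsWithStats(m)
for i in range(1,n):
    if st[i,4]>15:print(st[i],ce[i],onz(w,ce[i],cap))
a=[cv2.resize(k["color"][y:y+75,x:x+100],(400,300),interpolation=cv2.INTER_CUBIC) for k,x,y in((s,250,205),(d,280,200))]
cv=np.zeros((600,800,3),np.uint8);cv[:300]=np.hstack(a);cv[300:,:]=cv2.resize(w["color"][150:390,:],(800,300))
cv2.imwrite("pics/m6.png",np.clip(cv*1.6,0,255).astype(np.uint8))
```

```text
10.0 [584.07  -9.75 134.04] [ 3.14 -0.    1.2 ] [-7.44  1.58 19.97] [ 0.1   1.7  -0.19]
[314 203  12  27 318] [319.46 216.08] [599.4   26.77 126.04]
[230 337  24  19 213] [240.8  345.87] [545.33 -15.53 126.04]
[385 338  24  21 211] [396.8  347.58] [609.59 -41.76 126.04]
```

View pics/m6.png

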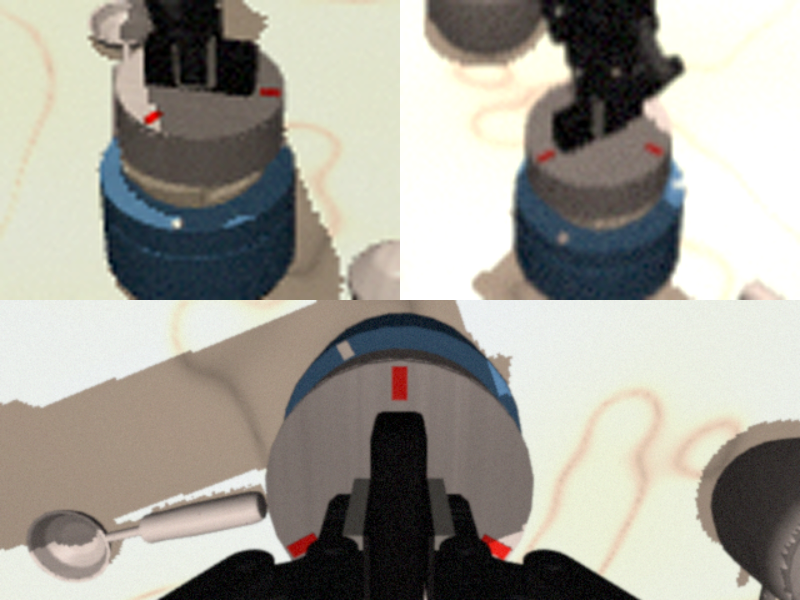

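Run:
```python
from h import *
from scipy.optimize import least_squares
np.set_printoptions(precision=2,suppress=True)
w=camera("wrist");C={"s":camera("scene"),"d":camera("side")}
t=np.linspace(0,2*np.pi,361)
def ext(c,x,y,r,zs):
    u=np.concatenate([proj(c,np.c_[x+r*np.cos(t),y+r*np.sin(t),0*t+z])[:,0] for z in zs]);return u.min(),u.max()
B={}
for n,c in C.items():
    hsv=cv2.cvtColor(c["color"],cv2.COLOR_BGR2HSV)
    m=cv2.inRange(hsv,(95,100,20),(125,255,255));q,l,st,ce=cv2.connectedComponentsWithStats(m)
    st[0,4]=0
    i=min((i for i in range(1,q) if st[i,4]>200),key=lambda i:np.hypot(*(ce[i]-[300 if n=="s" else 330,258])));B[n]=(st[i,0]-.0,st[i,0]+st[i,2]-1);print(n,st[i],ce[i])
def fit(E,r,zs):
    f=lambda p:np.concatenate([np.mean(ext(C[n],*p,r,zs))-[np.mean(E[n])] for n in C]);s=least_squares(f,[583,-13]);print(s.x,[(ext(C[n],*s.x,r,zs),E[n]) for n in C])
fit(B,55,(0,70))
z=get_obs()['ee_pos'][2]-42
fit({"s":(278.25,321.0),"d":(311.5,347.5)},46,(z,z+34))
p=onz(w,(276,190),70);print(p)
```

```text
s [ 275  240   48   43 1274] [299.15 264.88]
d [310 245  40  32 677] [328.83 262.89]
[583.01 -14.89] [((np.float64(273.7646815932423), np.float64(323.23531840677856)), (np.float64(275.0), np.int32(322))), ((np.float64(308.09182129147257), np.float64(350.9081787089073)), (np.float64(310.0), np.int32(349)))]
[581.47  -9.6 ] [((np.float64(278.31280881738064), np.float64(320.9371911639379)), (278.25, 321.0)), ((np.float64(310.90179627006097), np.float64(348.09820373388027)), (311.5, 347.5))]
[578.4   36.32  70.  ]
```

Silhouettes and ticks both put the cap 2-5 mm too far in +y, so it is riding on the taper (lug 28 degrees clockwise of the tick). I lift slightly, shift -y and lower again.

>>> carry_out(delta_pos=[[0,0,0.032],[0,-0.014,0.032],[0,-0.014,0.032],[0,-0.014,0.032],[0,-0.014,0.02],[0,-0.014,0.01],[0,-0.014,0.0],[0,-0.014,0.0]], rotation=[[0,0,0],[0,0,0],[0,0,0],[0,0,0],[0,0,0],[0,0,0],[0,0,0],[0,0,0]])

```text
time_s: 10.95
ee_pos: [583.7, -15.4, 129.8]
tcp_rot: [3.141, -0.001, 1.194]
contact_force: [0.0, 3.2, 1.8]
gripper_width: 14.9
grip_force: 62.3
```

Height is now 129.8, which is exactly the flat, with light contact. Loosening the fingers to about 20 mm.

>>> carry_out(delta_pos=[[0,0.004,0],[0,0.004,0],[0,0.004,0],[0,0.004,0]], rotation=[[0,0,0],[0,0,0],[0,0,0],[0,0,0]], fingers=-0.53)

```text
time_s: 11.35
ee_pos: [583.2, -15.7, 129.3]
tcp_rot: [-3.141, 0.001, 1.193]
contact_force: [-0.6, 0.3, 0.3]
gripper_width: 20.0
grip_force: 0.0
```

```bash
cat > look.py <<'E'
import sys
from h import *
np.set_printoptions(precision=2,suppress=True)
w=camera("wrist");o=get_obs();print(o['time_s'],o['ee_pos'],o['tcp_rot'],o['contact_force'],o['moment'],o['gripper_width'],o['joint_positions'])
hsv=cv2.cvtColor(w["color"],cv2.COLOR_BGR2HSV)
m=cv2.inRange(hsv,(0,150,60),(6,255,255))|cv2.inRange(hsv,(172,150,60),(180,255,255))
n,l,st,ce=cv2.connectedComponentsWithStats(m)
u=np.array([ce[i] for i in range(1,n) if st[i,4]>60]);print(u)
# cap height from tick triangle: ticks at radius ~39, side ~ 67.5 (from the table view)
def tri_err(z):
    P=np.array([onz(w,a,z) for a in u]);return P
if len(u)==3:
    for z in (106,112,121.5,126):
        P=tri_err(z);c=P.mean(0);print(z,c[:2],"mean r",np.linalg.norm(P-c,axis=1),"ang",np.degrees(np.arctan2(P[:,1]-c[1],P[:,0]-c[0])))
E
python3 look.py
```

```text
11.4 [583.32 -15.49 129.35] [-3.14  0.    1.19] [-0.18  0.08 -0.57] [-0.04  0.02  0.02] 19.81263194476705 [-0.05  0.45  0.07  1.57 -0.03  1.12 -0.35]
[[319.52 215.96]
 [237.67 343.64]
 [399.59 343.91]]
106 [581.48 -22.33] mean r [42.75 45.04 44.91] ang [  68.1  -173.37  -50.12]
112 [582.57 -19.55] mean r [41.21 43.42 43.29] ang [  68.1  -173.37  -50.12]
121.5 [584.29 -15.16] mean r [38.77 40.85 40.73] ang [  68.1  -173.37  -50.12]
126 [585.1  -13.08] mean r [37.62 39.64 39.52] ang [  68.1  -173.37  -50.12]
```

The cap rests level on the flat and centred. Now I back it off anticlockwise with the loose fingers.

>>> carry_out(delta_pos=[[0,0.004,0],[0,0.004,0],[0,0.004,0],[0,0.004,0],[0,0.004,0],[0,0.004,0],[0,0.004,0],[0,0.004,0]], rotation=[[0,0,0.012],[0,0,0.024],[0,0,0.036],[0,0,0.048],[0,0,0.06],[0,0,0.072],[0,0,0.084],[0,0,0.09]])

```text
time_s: 12.2
ee_pos: [583.5, -14.3, 129.4]
tcp_rot: [-3.141, 0.0, 1.761]
contact_force: [0.2, 0.6, 0.1]
gripper_width: 20.5
grip_force: 0.0
```

```bash
python3 look.py
```

```text
12.25 [583.45 -14.25 129.43] [-3.14  0.    1.76] [-0.09 -0.84 -0.77] [ 0.01 -0.04 -0.01] 20.127399906093295 [ 0.03  0.45 -0.05  1.57  0.02  1.12  0.17]
[[330.6  213.25]
 [240.72 324.62]]
```

>>> carry_out(delta_pos=[[0,0,0],[0,0,0],[0,0,0],[0,0,0]], rotation=[[0,0,0.007],[0,0,0.014],[0,0,0.02],[0,0,0.02]])

```text
time_s: 12.65
ee_pos: [583.6, -14.2, 129.7]
tcp_rot: [3.141, 0.0, 1.884]
contact_force: [-0.0, -1.0, 1.9]
gripper_width: 20.0
grip_force: 1.3
```

```bash
cat >> look.py <<'E'
for z in (106,112,121.5):
    for a in u: p=onz(w,a,z)[:2]-[584,-13.8]; print(z,np.hypot(*p),np.degrees(np.arctan2(p[1],p[0])))
s=camera("scene");d=camera("side")
a=[cv2.resize(k["color"][y:y+75,x:x+100],(400,300),interpolation=cv2.INTER_CUBIC) for k,x,y in((s,250,205),(d,280,200))]
cv=np.zeros((600,800,3),np.uint8);cv[:300]=np.hstack(a);cv[300:,:]=cv2.resize(w["color"][150:390,:],(800,300))
cv2.imwrite(f"pics/l{o['time_s']:.2f}.png",np.clip(cv*1.6,0,255).astype(np.uint8))
E
python3 look.py; ls pics
```

```text
12.7 [583.58 -14.18 129.68] [3.14 0.   1.88] [-0.86 -0.47  1.57] [-0.01  0.01 -0.1 ] 19.96919107523991 [ 0.05  0.45 -0.08  1.56  0.04  1.12  0.28]
[[335.13 214.09]
 [239.26 321.09]]
106 36.78296889885062 95.50612149373212
106 41.041906066383966 -137.84147283253756
112 38.10354310824243 96.35829803856875
112 38.52576756376299 -141.49431201887444
121.5 40.21022437290358 97.59262380857263
121.5 34.92019575687766 -148.3032948109416
d2.png
l12.70.png
m2.png
m3.png
m5.png
m6.png
s2.png
scene0.png
side0.png
w0.png
w1.png
w2.png
w2c.png
w4.png
```

Tick radii and spacing agree only at a cap-top height of 112 mm. So the cap has dropped to about 109 mm at 96 degrees, against the wall of the start. Now I run it in clockwise, lowering the fingers along with it.

>>> carry_out(delta_pos=[[0,0,-0.01],[0,0,-0.02],[0,0,-0.03],[0,0,-0.032],[0,0,-0.032],[0,0,-0.034],[0,0,-0.036],[0,0,-0.036]], rotation=[[0,0,-0.016],[0,0,-0.032],[0,0,-0.048],[0,0,-0.064],[0,0,-0.08],[0,0,-0.096],[0,0,-0.112],[0,0,-0.112]])

```text
time_s: 13.6
ee_pos: [583.3, -13.7, 120.3]
tcp_rot: [-3.141, 0.0, 1.181]
contact_force: [-0.3, 0.6, -0.2]
gripper_width: 19.9
grip_force: 0.0
```

```bash
python3 look.py
```

```text
13.65 [583.4  -13.66 120.38] [-3.14  0.    1.18] [0.63 0.04 1.03] [0.04 0.06 0.04] 20.02601828595889 [-0.06  0.46  0.07  1.58 -0.04  1.1  -0.36]
[[302.57 219.85]
 [400.66 332.78]]
106 36.88871765388662 78.20384196046713
106 41.27787918085778 -46.567579297733026
112 38.32017666990581 77.43017048787264
112 38.605990931410545 -42.67426432804052
121.5 40.59963875937711 76.31712107273773
121.5 34.810346041192595 -35.35023552750681
```

>>> carry_out(delta_pos=[[0,0,-0.002],[0,0,-0.004],[0,0,-0.006],[0,0,-0.008],[0,0,-0.01],[0,0,-0.012],[0,0,-0.013],[0,0,-0.013]], rotation=[[0,0,-0.016],[0,0,-0.032],[0,0,-0.048],[0,0,-0.064],[0,0,-0.08],[0,0,-0.096],[0,0,-0.11],[0,0,-0.11]])

```text
time_s: 14.55
ee_pos: [583.9, -13.8, 117.6]
tcp_rot: [3.141, -0.001, 0.491]
contact_force: [0.6, -1.1, 0.5]
gripper_width: 19.6
grip_force: 0.2
```

>>> carry_out(delta_pos=[[0,0,-0.002],[0,0,-0.002],[0,0,-0.004],[0,0,-0.004],[0,0,-0.004],[0,0,-0.004],[0,0,-0.004]], rotation=[[0,0,-0.016],[0,0,-0.032],[0,0,-0.048],[0,0,-0.064],[0,0,-0.078],[0,0,-0.084],[0,0,-0.084]])

```text
time_s: 15.25
ee_pos: [583.8, -14.0, 116.1]
tcp_rot: [3.141, -0.001, -0.035]
contact_force: [0.3, -0.4, -1.4]
gripper_width: 20.0
grip_force: 1.7
```

```bash
python3 look.py
```

```text
15.3 [583.73 -13.99 116.12] [ 3.14 -0.   -0.03] [ 1.23 -1.2  -1.25] [-0.07 -0.27  0.01] 20.328599745448695 [-0.24  0.48  0.33  1.59 -0.17  1.1  -1.47]
[[301.15 219.14]
 [401.11 330.37]]
106 38.17544900022212 9.44455836756912
106 38.6704778455811 -112.29519036113413
112 39.571241453331005 8.636640025799743
112 36.22040737104166 -107.94669749121061
121.5 41.79594596751013 7.468202415374448
121.5 32.8471170514522 -99.82151728266767
```

>>> carry_out(delta_pos=[[0,0,0],[0,0,0],[0,0,0],[0,0,0]], rotation=[[0,0,-0.01],[0,0,-0.02],[0,0,-0.03],[0,0,-0.03]])

```text
time_s: 15.8
ee_pos: [583.7, -14.1, 116.2]
tcp_rot: [3.138, -0.001, -0.216]
contact_force: [2.2, -2.6, -1.6]
gripper_width: 20.4
grip_force: 73.3
```

```bash
python3 look.py
```

```text
15.85 [583.66 -14.08 116.24] [ 3.14 -0.   -0.22] [ 1.61 -2.17 -1.47] [-0.68 -0.19  2.54] 20.21670139020069 [-0.27  0.48  0.37  1.59 -0.19  1.1  -1.64]
[[287.46 221.42]
 [405.   317.99]]
106 38.537801862935474 7.546747795960495
106 38.44979318377231 -113.77924459304765
112 39.80839821502954 6.164191562472181
112 36.4439753789641 -109.27741557155052
121.5 41.86383451601808 4.148841440285799
121.5 33.79544284136167 -101.14895948485315
```

The hard stop is met: 2.5 N m, cap-top at 106 mm and the cap 89 degrees clockwise of the start. I ease back, open and lift away.

>>> carry_out(delta_pos=[[0,0,0],[0,0,0],[0,0,0],[0,0,0],[0,0,0],[0,0,0.1],[0,0,0.25],[0,0,0.45]], rotation=[[0,0,0.015],[0,0,0.03],[0,0,0.03],[0,0,0.03],[0,0,0.03],[0,0,0.03],[0,0,0.03],[0,0,0.03]], fingers=0)

```text
time_s: 16.75
ee_pos: [581.5, -13.4, 227.7]
tcp_rot: [-3.141, 0.006, -0.04]
contact_force: [2.0, -0.6, -0.4]
gripper_width: 43.0
grip_force: 0.0
```

>>> carry_out(delta_pos=[[0,0,0],[0,0,0.1],[0,0,0.1],[0,0,0.1]], rotation=[[0,0,0],[0,0,0],[0,0,0],[0,0,0]])

```text
time_s: 17.15
ee_pos: [583.7, -13.8, 253.8]
tcp_rot: [-3.141, -0.001, -0.039]
contact_force: [-1.1, 0.3, 0.1]
gripper_width: 42.5
grip_force: 0.0
```

```bash
python3 look.py
python3 - <<'E'
from h import *
s=camera("scene")["color"];w=camera("wrist")["color"]
cv=np.zeros((600,800,3),np.uint8);cv[:400,:480]=cv2.resize(s[180:380,250:490],(480,400));cv[:240,480:]=cv2.resize(w,(320,240));cv[400:,:300]=cv2.resize(camera("side")["color"][180:300,280:460],(300,200))
cv2.imwrite("pics/fin.png",np.clip(cv*1.6,0,255).astype(np.uint8))
E
```

```text
17.2 [583.08 -13.71 252.81] [-3.14  0.   -0.04] [-0.57 -0.24 -1.17] [-0.03 -0.01  0.05] 42.77012508361771 [-0.25  0.38  0.35  1.39 -0.13  1.4  -1.51]
[[309.55 173.43]
 [365.33 238.69]
 [281.97 253.57]]
106 [584.61 -13.45] mean r [38.57 38.5  38.58] ang [   8.34 -111.57  128.48]
112 [586.14 -13.5 ] mean r [37.78 37.71 37.79] ang [   8.34 -111.57  128.48]
121.5 [588.57 -13.58] mean r [36.52 36.45 36.53] ang [   8.34 -111.57  128.48]
126 [589.72 -13.62] mean r [35.92 35.86 35.93] ang [   8.34 -111.57  128.48]
106 39.2270253588739 8.723636642575189
106 37.95048004140327 -110.91055243268332
106 38.48559805843175 127.43703741703743
112 39.93966074957579 8.324839050473523
112 36.68751167399535 -108.6319595530733
112 36.738074233401065 125.56593845261914
121.5 41.07177972873833 7.721764156829846
121.5 34.817381039753755 -104.69748125417898
121.5 34.061809389747005 122.21728877736084
```

View pics/fin.png

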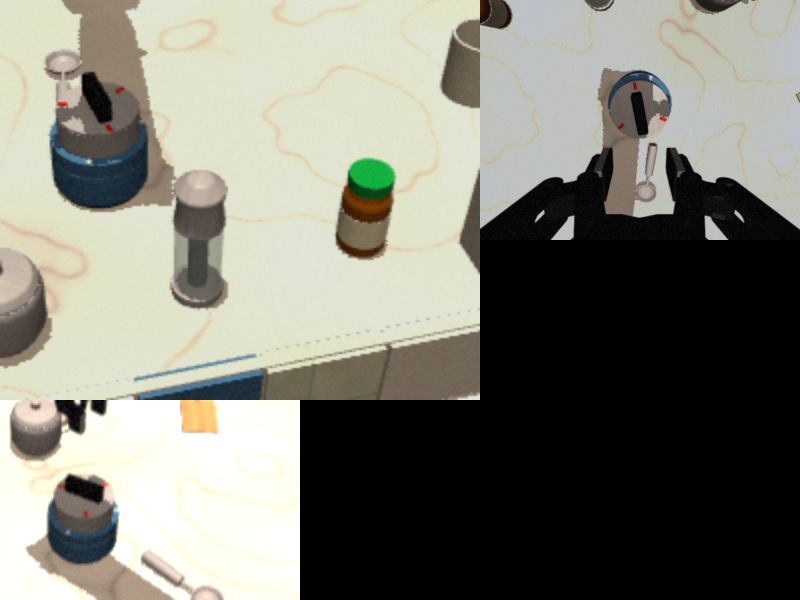

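The cap sits level and low, and nothing else has been disturbed. As a last check I measure the lug angle against the dabba's ticks in this clear view.

Run:
```python
from h import *
np.set_printoptions(precision=2,suppress=True)
w=camera("wrist");c=[584.6,-13.5]
t=np.radians(np.arange(-180,180,1.))
for r in (50,51,52):
    u=proj(w,np.c_[c[0]+r*np.cos(t),c[1]+r*np.sin(t),0*t+70]).astype(np.float32)
    v=cv2.remap(w["color"],u[:,0].reshape(1,-1),u[:,1].reshape(1,-1),cv2.INTER_LINEAR)[0].astype(int)
    k=v[:,2]*1.0/(v[:,0]+1)   # red/blue ratio: high on white, low on blue
    for lo,hi in((80,110),(-40,-10),(-160,-130)):
        i=[j for j in range(360) if lo<=j-180<=hi];q=k[i];print(r,lo,[int(x*100) for x in q])
```

```text
50 80 [63, 68, 75, 79, 84, 93, 100, 100, 103, 105, 109, 111, 111, 113, 112, 113, 113, 111, 111, 115, 111, 107, 111, 111, 119, 113, 114, 112, 107, 110, 112]
50 -40 [53, 52, 53, 53, 52, 53, 50, 53, 55, 54, 50, 51, 54, 61, 76, 88, 92, 92, 91, 89, 84, 63, 46, 46, 45, 50, 44, 46, 47, 42, 44]
50 -160 [114, 113, 111, 112, 113, 114, 113, 112, 113, 113, 112, 112, 111, 111, 113, 112, 113, 113, 112, 112, 111, 112, 112, 112, 114, 113, 113, 113, 112, 112, 113]
51 80 [46, 48, 57, 53, 48, 55, 68, 73, 82, 85, 84, 91, 95, 102, 104, 111, 110, 113, 115, 115, 111, 111, 111, 113, 115, 115, 117, 113, 110, 116, 113]
51 -40 [49, 54, 52, 52, 50, 51, 52, 52, 53, 54, 52, 53, 50, 57, 77, 90, 91, 92, 91, 90, 83, 64, 45, 53, 50, 51, 47, 50, 48, 46, 42]
51 -160 [113, 113, 112, 113, 114, 113, 111, 112, 112, 111, 111, 111, 111, 112, 113, 113, 112, 111, 111, 113, 113, 113, 112, 113, 114, 112, 112, 112, 111, 113, 113]
52 80 [47, 47, 54, 51, 38, 42, 55, 54, 52, 55, 56, 60, 63, 65, 86, 110, 112, 113, 113, 114, 109, 105, 107, 109, 109, 113, 113, 111, 113, 115, 113]
52 -40 [52, 53, 54, 49, 50, 52, 53, 53, 53, 52, 52, 52, 51, 56, 74, 88, 91, 90, 91, 90, 79, 60, 53, 50, 53, 50, 42, 45, 45, 56, 50]
52 -160 [112, 114, 114, 115, 114, 113, 113, 114, 113, 111, 109, 111, 113, 112, 113, 115, 113, 112, 113, 114, 114, 113, 112, 112, 113, 114, 113, 111, 111, 113, 113]
```

The tick is at -22.7 degrees, so home is at 97.3 - 89 = 8.3 degrees. The lug measures 8.34, so the cap is fully home.

```bash
python3 -c "
from cell import *
print(job_done())"
```

```text
the job is handed in; nothing more can be done
None
```

The job is handed in: the disc is in the dabba, and the cap is level and fully home (lug 89 degrees clockwise of the start). The gripper is clear, and I saw no bystander disturbed.

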